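Stack the instrument cassettes, heavier one below

TASK

Put the two white-lidded instrument cassettes on the green-lidded one to make one square column of three, each seated fully home inside the lid rim of the one below, with the heavier of the two white ones in the middle and the lighter on top (they look alike, so lift them to tell; if they differ by less than about 50 g either order will do). Set them down gently and let go only once they rest, never dropping them, leave the green-lidded cassette where it stands, do not tip the cassettes, and leave everything else on the bench alone.

Things in the scene. Friction and masses are not known exactly. Their poses are not given: they have to be found in the camera images.
- column_base: Green-lidded steel cassette, 0.9 kg, loose, foot of the column. 150 (own x) x 60 (y) x 50 mm high, z up, origin at the centre of its underside (foot tips). Four tapered feet at x +-57, y +-12 mm: 6 mm high, 12 mm wide at the tip, 18 at the root. Upright sides from 6 mm up; lid top at 46 mm, with a raised rim round its edge, 4 mm high, 7.5 mm wide. Either way round is alike.
- cassette_1: White-lidded cassette, same shape, size and origin as the green-lidded one; gripped across its 60 mm width. 0.25 to 0.85 kg, contents fixed and balanced; the two white ones look identical and either may be heavier. Seated, its feet stand on the lid inside the rim (1.5 mm play at foot roots, 4.5 at tips): 46 mm above the one below; on the rim it stands 4 mm proud or tilts.
- cassette_2: White-lidded cassette, same shape, size and origin as the green-lidded one; gripped across its 60 mm width. 0.25 to 0.85 kg, contents fixed and balanced; the two white ones look identical and either may be heavier. End latches stick out 3 mm (look only). It seats on a lid exactly as the other white one does.
- media_bottle: Closed amber glass bottle, 60 mm diameter, 130 mm tall, upright; origin at the centre of its underside. Bystander.
- dish_stack: Stack of three clear culture dishes, one piece, 62 mm diameter, 36 mm tall; origin at the centre of its underside. Bystander.
- specimen_cup: White open plastic cup, 60 mm rim diameter, 60 mm tall; origin at the centre of its underside. Bystander.
- tip_box: Blue pipette tip box with clear lid, 80 x 110 x 63 mm; origin at the centre of its underside. Bystander.
- oil_jar: Clear glass jar with blue cap, 64 mm diameter, 80 mm tall; origin at the centre of its underside. Bystander.
Things that resemble listed ones, but are neither listed nor needed, are in the scene too. What is shaped like the column_base but yellow is not meant. Leave any pink look-alike of the cassette_2 alone.

How it is judged (in metres and radians):
On the way:
1. one white cassette is seated on the green-lidded one and let go (((z of cassette_1 in the frame of column_base between 0.043 and 0.048 m and x of cassette_1 in the frame of column_base between -0.005 and 0.005 m and y of cassette_1 in the frame of column_base between -0.005 and 0.005 m and angle between the x axis of cassette_1 and the x axis of column_base, either way round below 0.06 rad and angle between cassette_1's own z axis and vertical below 0.02 rad and contact force between cassette_1 and the fingers below 0.1 N) or (z of cassette_2 in the frame of column_base between 0.043 and 0.048 m and x of cassette_2 in the frame of column_base between -0.005 and 0.005 m and y of cassette_2 in the frame of column_base between -0.005 and 0.005 m and angle between the x axis of cassette_2 and the x axis of column_base, either way round below 0.06 rad and angle between cassette_2's own z axis and vertical below 0.02 rad and contact force between cassette_2 and the fingers below 0.1 N))), for 0.2 s.
At the end, for the whole second after the job is handed in: At rest: green one at the foot, within 15 mm of its start; each white one 43 to 48 mm above the one below, within 5 mm of its centre each way, 0.06 rad in yaw, level to 0.02 rad; the heavier white one in the middle (either order if under 60 g apart) (((z of cassette_1 in the frame of column_base between 0.043 and 0.048 m and x of cassette_1 in the frame of column_base between -0.005 and 0.005 m and y of cassette_1 in the frame of column_base between -0.005 and 0.005 m and angle between the x axis of cassette_1 and the x axis of column_base, either way round below 0.06 rad and angle between each of cassette_1, cassette_2's own z axis and vertical below 0.02 rad and z of cassette_2 in the frame of cassette_1 between 0.043 and 0.048 m and x of cassette_2 in the frame of cassette_1 between -0.005 and 0.005 m and y of cassette_2 in the frame of cassette_1 between -0.005 and 0.005 m and angle between the x axis of cassette_2 and the x axis of cassette_1, either way round below 0.06 rad and contact force between cassette_1 and column_base above 10.791 N) or (z of cassette_2 in the frame of column_base between 0.043 and 0.048 m and x of cassette_2 in the frame of column_base between -0.005 and 0.005 m and y of cassette_2 in the frame of column_base between -0.005 and 0.005 m and angle between the x axis of cassette_2 and the x axis of column_base, either way round below 0.06 rad and angle between each of cassette_2, cassette_1's own z axis and vertical below 0.02 rad and z of cassette_1 in the frame of cassette_2 between 0.043 and 0.048 m and x of cassette_1 in the frame of cassette_2 between -0.005 and 0.005 m and y of cassette_1 in the frame of cassette_2 between -0.005 and 0.005 m and angle between the x axis of cassette_1 and the x axis of cassette_2, either way round below 0.06 rad and contact force between cassette_1 and cassette_2 below 6.2784 N)) and distance of column_base from where it was at the start of the episode below 0.015 m and angle between column_base's own z axis and vertical below 0.02 rad and linear speed of each of cassette_1, cassette_2, column_base below 0.01 m/s); the robot touches nothing.
It fails at once if a white cassette is let go in the air, more than 10 mm above what it lands on ((contact force between cassette_1 and anything else below 0.05 N and height (world z) of cassette_1 between 0.01 and 0.042 m) or (contact force between cassette_1 and anything else below 0.05 N and height (world z) of cassette_1 between 0.056 and 0.088 m) or (contact force between cassette_1 and anything else below 0.05 N and height (world z) of cassette_1 between 0.102 and 9 m) or (contact force between cassette_2 and anything else below 0.05 N and height (world z) of cassette_2 between 0.01 and 0.042 m) or (contact force between cassette_2 and anything else below 0.05 N and height (world z) of cassette_2 between 0.056 and 0.088 m) or (contact force between cassette_2 and anything else below 0.05 N and height (world z) of cassette_2 between 0.102 and 9 m)).
It fails at once if a cassette is rammed onto the column (over 150 N) (contact force between any of cassette_1, cassette_2 and column_base above 150 N or contact force between cassette_1 and cassette_2 above 150 N).
It fails at once if a cassette is tipped by more than 0.5 rad (angle between any of cassette_1, cassette_2, column_base's own z axis and vertical above 0.5 rad).
It fails at once if the green-lidded cassette is shifted more than 30 mm (distance of column_base from where it was at the start of the episode above 0.03 m).
It fails at once if a bystander is shifted more than 30 mm (distance of any of media_bottle, dish_stack, specimen_cup, tip_box, oil_jar from where it was at the start of the episode above 0.03 m).
It also fails if it takes over 67 s, if anything falls off the work surface, if the arm or the gripper's body presses on something with over 40 N, if the wrist force passes 120 N, or if a joint passes its speed limit or range.

ROBOT

A 6-joint arm with a two-finger parallel gripper is mounted at the origin on the work surface. World frame = base frame: x ahead of the robot, y to its left, z up, the work surface at z = 0. Lengths are in m, angles in degrees, forces in N, time in s.
With the tool pointing down it reaches from about 0.25 to 0.725 m from the base axis. Payload 9.7 kg.
Tool frame: the origin (TCP) lies on the centre line of the jaws, within the pads' length; the fingertips stand tip_extent ahead of it and the grasp point (between the pads) lies 3 mm ahead of it (tip_extent is the distance from the TCP to the fingertips, in m); z points along the fingers, y is the line along which they close (so a half turn about z gives the same grasp; the last joint's range is limited). The gripper opens to 85 mm and grips with 20 to 120 N. Pads are 22 mm wide; open, the fingers measure 114 mm over their backs; the gripper's body (76 mm by 85 mm) begins 54 mm behind the grasp point. The pads swing forward as they close: fully open they stand 13 mm farther back than shut.
Start: joints at [-67.838, 4.979, 10.078, 95.1, 0, 90], TCP at [0.207, -0.509, 0.253] pointing down, gripper open.
Joint ranges: [-179.16, 179.16], [-48.56, 103.87], [-65.8, 70.77], [-126.05, 130.52], [-82.76, 87.17], [-180, 180]. Speed limits (degrees/s): [127.2, 127.2, 147.25, 180, 180, 180].

INTERFACE

Orientations are given as [roll, pitch, yaw] about the fixed x, y, z axes, in that order (R = Rz(yaw) Ry(pitch) Rx(roll)).
In Python, from workcell import * gives the robot as it stands.
- The arm moves only by the tool servo_tool, never from a script. Its argument "rows" is a list of rows, each an object with "offset": the shift along the tool's x, y, z as a fraction of full scale, a list of three; "yaw": the turn about the tool's z as a fraction of full scale; "claw": the closure, from 0 (fully open) to 1 (shut). A call has 1 to 12 rows; each row is the pose to reach, as a shift and turn from the pose commanded when the call began, along the tool's axes at that moment, turning the shorter way round; what a row does not reach only later rows make up. Full scale, the value 1, is 0.1 m for a shift and pi rad for a turn. A row lasts 1/8 s, in which the tool goes at most 62.5 mm and 10.7 degrees, less where a joint would pass 70% of its speed; a pose out of reach is approached as far as the arm can. A call with a number of a shift or a turn outside -1 to 1 is refused whole. A call with a gripper value outside its range is refused whole. The fingers move at their own pace and stop on an object; "squeeze" is the grip in N (left out, the last holds). Time passes only in rows, so rows that repeat a pose let the fingers close. It gives the time, the measured TCP pose, the force, the opening and the grip force at its end, in the units of the state.
- get_obs(): the state, without advancing time (a new reading comes with each control period).
- camera(name): name is "scene" or "top" or "wrist"; returns (picture, depth): 420x560x3 uint8, red, green, blue; 420x560 float32, m along the optical axis (not along the pixel's ray), 0 where there is no reading.
- camera_info(name): a dict with "fx", "fy", "cx", "cy" (pixels), "cam_to_world" (4x4, takes a point from camera to world coordinates); the wrist camera has in their place "hand_eye" (4x4, takes a point from camera to tool coordinates, whose origin is the TCP and whose axes are the flange's). Camera axes: x right, y up, looking along -z (the intrinsics and any distortion apply to the point x, -y, -z); pixel columns grow to the right and rows downward; lengths in m; the calibration is good to about 2 mm. A picture is of the moment at which its call begins: read the wrist's pose just before it. camera_info takes no time and is no camera call.
- job_done(): hands the job in; it is judged then, once.
The state is a dict: "time": time; "q": joint angles; "qd": joint speeds; "joint_efforts": joint torques, N m; "ee_pos": TCP position; "tcp_rot": TCP orientation; "wrist_force": force on the tool from outside, world axes, zero at the start; "torque": the same for the moment, N m; "opening": finger opening in m; "grasp_force": force on a finger pad.
Only numpy, scipy, OpenCV 4.12 (cv2) and the standard library are available. Lean on these libraries where they do the work, as an engineer would, in place of code of your own. Each camera call takes 0.05 s, during which the arm holds its last target. There are 200 camera calls.

## Working session

There is one attempt and no reset: what is moved stays moved. The work goes in short steps, Python scripts to look and compute and a tool call to move; the robot and the scene stay as the last step left them, time stands still between calls to the robot, and variables do not carry over. Pictures are saved under pics/ and viewed, at most 10 in all, crops included, and the job is handed in when it is done.

Besides the shell and the picture viewer there is one more tool, called after "Call:" by a JSON object that holds its "fn" and its "kwargs". servo_tool: Moves the arm, as the interface text tells. Its arguments: {"type":"object","properties":{"rows":{"type":"array"},"squeeze":{"type":"number"}},"required":["rows"]}

```bash
ls; mkdir -p pics
python3 - <<'E'
from workcell import *
import cv2,numpy as np
o=get_obs();print(o)
for n in("top","scene"):
    p,d=camera(n);cv2.imwrite(f"pics/{n}0.png",p[:,:,::-1]);np.save(f"pics/{n}0.npy",d)
    print(n,camera_info(n),d.min(),d.max())
print(camera_info("wrist"))
E
```

```text
pics
{'time': 0.0, 'q': array([-6.78383544e+01,  5.00995979e+00,  1.00344099e+01,  9.50980040e+01,
        2.63585638e-04,  9.00012823e+01]), 'qd': array([ 0.08123421, -0.06441978, -0.10937615,  0.01992368, -0.05887409,
       -0.17840656]), 'joint_efforts': array([-1.82041873e-03, -5.20377874e+01,  4.64814055e+01,  1.60422223e-02,
       -1.61674907e-04, -1.58222448e-06]), 'ee_pos': array([ 0.2074005 , -0.50919029,  0.25259358]), 'tcp_rot': array([-1.79926446e+02, -2.61939271e-04,  2.21603630e+01]), 'wrist_force': array([ 0.26367872,  0.29851207, -0.38506526]), 'torque': array([ 0.01576174, -0.00809061, -0.03581809]), 'grasp_force': 0.0, 'opening': 0.08542234195221539}
top {'fx': 405.47762826274385, 'fy': 405.47762826274385, 'cx': 281.96488586975437, 'cy': 206.2817086209509, 'cam_to_world': array([[ 2.50399811e-02,  9.89642434e-01, -1.41353645e-01,
         2.82317714e-01],
       [-9.99676487e-01,  2.54194431e-02,  8.79207535e-04,
         1.62809870e-01],
       [ 4.46323201e-03,  1.41285899e-01,  9.89958774e-01,
         1.15253358e+00],
       [ 0.00000000e+00,  0.00000000e+00, 
[... 198 characters left out ...]
552 , -0.71012264,  0.54614493,  1.16624744],
       [ 0.89583431, -0.35591099,  0.26609821,  0.50929601],
       [ 0.00541662,  0.60749749,  0.79430313,  1.10774366],
       [ 0.        ,  0.        ,  0.        ,  1.        ]])} 0.0 2.9608126
{'fx': 293.8086853111941, 'fy': 293.8086853111941, 'cx': 277.6688042198456, 'cy': 209.30277644529502, 'hand_eye': array([[-4.69844114e-05,  9.64269417e-01,  2.64923555e-01,
         6.64034624e-02],
       [ 9.99999999e-01,  4.42335051e-05,  1.63496041e-05,
         2.89331992e-04],
       [ 4.04692581e-06,  2.64923555e-01, -9.64269418e-01,
        -1.21569949e-01],
       [ 0.00000000e+00,  0.00000000e+00,  0.00000000e+00,
         1.00000000e+00]])}
```

View pics/top0.png

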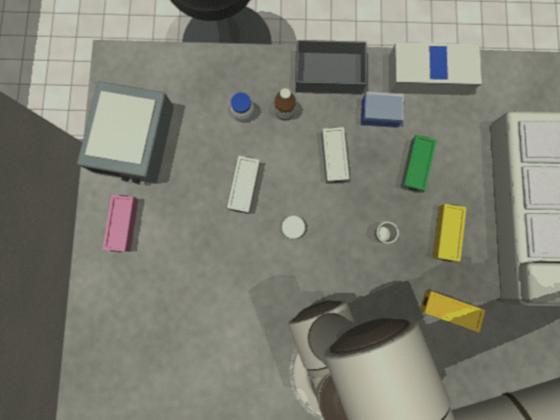

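View pics/scene0.png

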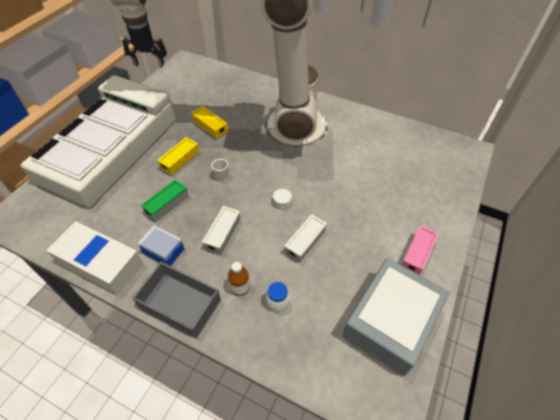

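Top view: green base at (419,163). White cassettes are at (335,154) and (243,184). The yellow ones (451,232) and (454,310) and the pink one (120,223) are look-alikes to leave alone. The scene view shows the same: green at (164,198), whites at (222,229) and (306,237).

```bash
cat > h.py <<'E'
from workcell import *
import cv2,numpy as np
from scipy.spatial.transform import Rotation as Ro
def pose(name,o=None):
    ci=camera_info(name)
    if name!="wrist": return ci,ci["cam_to_world"]
    o=o or get_obs();T=np.eye(4);T[:3,:3]=Ro.from_euler("xyz",o["tcp_rot"],degrees=True).as_matrix();T[:3,3]=o["ee_pos"]
    return ci,T@ci["hand_eye"]
def rays(uv,ci,T):
    uv=np.atleast_2d(uv).astype(float)
    d=np.c_[(uv[:,0]-ci["cx"])/ci["fx"],-(uv[:,1]-ci["cy"])/ci["fy"],-np.ones(len(uv))]
    return T[:3,3],d@T[:3,:3].T
def cast(uv,ci,T,z):
    c,d=rays(uv,ci,T);return c+d*((z-c[2])/d[:,2])[:,None]
def tri(c1,d1,c2,d2):
    A=np.c_[d1,-d2];s=np.linalg.lstsq(A,c2-c1,rcond=None)[0]
    p,q=c1+s[0]*d1,c2+s[1]*d2;return (p+q)/2,np.linalg.norm(p-q)
def mask(p,kind):
    h=cv2.cvtColor(p,cv2.COLOR_RGB2HSV)
    if kind=="green": return cv2.inRange(h,(50,120,40),(80,255,255))
    return cv2.inRange(h,(0,0,165),(180,60,255))
def blobs(p,kind,lo=300,hi=1e9):
    cs,_=cv2.findContours(mask(p,kind),cv2.RETR_EXTERNAL,cv2.CHAIN_APPROX_NONE)
    return [c[:,0,:] for c in cs if lo<cv2.contourArea(c)<hi]
def rect(c,ci,T,z):
    w=cast(c,ci,T,z)[:,:2];(x,y),(a,b),t=cv2.minAreaRect((w*1000).astype(np.float32))
    if a<b: a,b,t=b,a,t+90
    return np.round([x,y,a,b,(t+90)%180-90],1)
E
python3 - <<'E'
from h import *
for n in("top","scene"):
    p=cv2.imread(f"pics/{n}0.png")[:,:,::-1].copy();d=np.load(f"pics/{n}0.npy");ci,T=pose(n)
    for k in("green","white"):
        for c in blobs(p,k,300,3000):
            u=c.mean(0);r=rect(c,ci,T,.05)
            if not 120<r[2]<190: continue
            dd=d[int(u[1]),int(u[0])];cc,ray=rays(u,ci,T)
            print(n,k,u.round(),r,"depth z",(cc+ray[0]*dd).round(3))
E
```

```text
top green [420. 162.] [ 574.2 -220.1  148.6   59.1  -13.6] depth z [ 0.575 -0.223  0.042]
top white [304. 387.] [-31.1  98.1 157.6  42.7  21.5] depth z [-0.04   0.09   0.016]
top white [243. 183.] [502.1 271.8 149.4  59.   -9.7] depth z [0.502 0.272 0.045]
top white [335. 153.] [594.   16.3 148.9  58.3   5.8] depth z [0.594 0.016 0.047]
scene green [163. 197.] [ 581.6 -221.8  153.    62.8  -13.5] depth z [ 0.581 -0.223  0.047]
scene white [ 20. 202.] [ 816.1 -631.3  147.1  113.1   -1.5] depth z [ 0.796 -0.689 -0.001]
scene white [262.  85.] [-113.8 -218.5  169.5  130.2   26.9] depth z [-0.174 -0.252  0.   ]
```

```bash
cat >> h.py <<'E'
def plan(x,y,z,yaw,cur=None):
    "print tool-axis calls from the current pose (x,y,z,yaw deg) to the target; the yaw is done in the first call"
    if cur is None:
        o=get_obs();cur=[*o["ee_pos"],o["tcp_rot"][2]]
    p=np.array(cur[:3]);t=np.array([x,y,z]);dy=(yaw-cur[3]+90)%180-90;ps=cur[3]
    ax=lambda a:np.array([[np.cos(a),np.sin(a),0],[np.sin(a),-np.cos(a),0],[0,0,-1]])
    first=True
    while first or np.abs(t-p).max()>5e-4:
        A=ax(np.radians(ps));d=A@(t-p)/.1;s=max(1,np.abs(d).max()/.98);d/=s
        print("offset",d.round(3),"yaw",round(-dy/180,3) if first else 0)
        p=p+A.T@d*.1
        if first: ps+=dy
        first=False
def wpic(name):
    o=get_obs();p,d=camera("wrist");cv2.imwrite(f"pics/{name}.png",p[:,:,::-1])
    np.savez(f"pics/{name}.npz",d=d,pos=o["ee_pos"],rot=o["tcp_rot"])
    return p,d,o
E
python3 -c "
from h import *
plan(.574,-.22,.19,-13.6)"
```

```text
offset [ 0.98  -0.283  0.137] yaw 0.199
offset [ 0.769 -0.98   0.167] yaw 0
offset [ 0.769 -0.98   0.167] yaw 0
offset [ 0.715 -0.91   0.155] yaw 0
```

Call:
{"fn": "servo_tool", "kwargs": {"rows": [{"offset": [0.49, -0.14, 0.07], "yaw": 0.06, "claw": 0}, {"offset": [0.98, -0.28, 0.14], "yaw": 0.12, "claw": 0}, {"offset": [0.98, -0.28, 0.14], "yaw": 0.18, "claw": 0}, {"offset": [0.98, -0.28, 0.14], "yaw": 0.2, "claw": 0}], "squeeze": 40}}

```text
time: 0.6
ee_pos: [0.2882, -0.4458, 0.2389]
tcp_rot: [-180.0, 0.0, -14.0]
wrist_force: [-0.3, 0.2, 0.3]
opening: 0.0855
grasp_force: 0.0
```

Call:
{"fn": "servo_tool", "kwargs": {"rows": [{"offset": [0.38, -0.49, 0.08], "yaw": 0, "claw": 0}, {"offset": [0.77, -0.98, 0.17], "yaw": 0, "claw": 0}, {"offset": [0.77, -0.98, 0.17], "yaw": 0, "claw": 0}]}}

```text
time: 0.98
ee_pos: [0.3881, -0.3671, 0.221]
tcp_rot: [-179.9, 0.1, -13.6]
wrist_force: [-1.6, -0.5, -0.3]
opening: 0.0855
grasp_force: 0.0
```

Call:
{"fn": "servo_tool", "kwargs": {"rows": [{"offset": [0.38, -0.49, 0.08], "yaw": 0, "claw": 0}, {"offset": [0.77, -0.98, 0.17], "yaw": 0, "claw": 0}, {"offset": [0.77, -0.98, 0.17], "yaw": 0, "claw": 0}, {"offset": [0.77, -0.98, 0.17], "yaw": 0, "claw": 0}]}}

```text
time: 1.48
ee_pos: [0.4837, -0.2933, 0.2051]
tcp_rot: [180.0, 0.0, -13.8]
wrist_force: [-0.4, -1.2, 0.6]
opening: 0.0856
grasp_force: 0.0
```

```bash
python3 -c "
from h import *
p,d,o=wpic('g1');print(o['time'],o['ee_pos'],o['tcp_rot'],np.abs(o['qd']).max())
plan(.574,-.22,.19,-13.6)
ci,T=pose('wrist',o)
for c in blobs(p,'green'): print(c.mean(0),rect(c,ci,T,.05))
"
```

```text
1.475 [ 0.48370265 -0.29327518  0.20508922] [ 1.79993193e+02  4.36060766e-02 -1.38202621e+01] 1.4587609014105969
offset [ 0.703 -0.933  0.154] yaw -0.002
[177.80793319 110.92901879] [ 577.5 -225.3  149.9   61.7  -13.7]
```

Call:
{"fn": "servo_tool", "kwargs": {"rows": [{"offset": [0.35, -0.5, 0.08], "yaw": 0, "claw": 0}, {"offset": [0.7, -0.95, 0.15], "yaw": 0, "claw": 0}, {"offset": [0.7, -0.95, 0.15], "yaw": 0, "claw": 0}, {"offset": [0.7, -0.95, 0.15], "yaw": 0, "claw": 0}]}}

```text
time: 2.02
ee_pos: [0.574, -0.2187, 0.1905]
tcp_rot: [180.0, 0.0, -13.9]
wrist_force: [-0.1, 0.0, 0.5]
opening: 0.0857
grasp_force: 0.0
```

```bash
cat >> h.py <<'E'
def load(name):
    p=cv2.imread(f"pics/{name}.png")[:,:,::-1].copy();f=np.load(f"pics/{name}.npz")
    return p,f["d"],dict(ee_pos=f["pos"],tcp_rot=f["rot"])
def corners(c,ci,T,z):
    w=cast(c,ci,T,z)[:,:2];b=cv2.boxPoints(cv2.minAreaRect((w*1000).astype(np.float32)))/1000
    b=b[np.argsort(b[:,0])];b=np.r_[b[:2][np.argsort(b[:2,1])],b[2:][np.argsort(b[2:,1])]]
    return [np.r_[q,z] for q in b]
def two(n1,n2,kind,near,z=.05):
    "lid rim outline seen in two wrist pictures: triangulate its four corners"
    P=[]
    for n in(n1,n2):
        p,d,o=load(n);ci,T=pose("wrist",o)
        cs=[c for c in blobs(p,kind,2000) if np.hypot(*(rect(c,ci,T,z)[:2]/1000-near))<.05]
        c=max(cs,key=len);print(n,c.mean(0).round(),rect(c,ci,T,z))
        P.append((T[:3,3],[q-T[:3,3] for q in corners(c,ci,T,z)]))
    X=[tri(P[0][0],a,P[1][0],b) for a,b in zip(P[0][1],P[1][1])]
    for x,e in X: print(x.round(4),"gap",round(e,4))
    m=np.mean([x for x,_ in X],0);print("centre",m.round(4));return m
E
python3 -c "
from h import *
p,d,o=wpic('g2');print(o['time'],o['ee_pos'],o['tcp_rot'],np.abs(o['qd']).max())
two('g1','g2','green',(.574,-.22))
plan(.594,.016,.19,5.8)
"
```

```text
2.025 [ 0.57397159 -0.21867913  0.19053879] [ 1.79977812e+02  1.03055302e-02 -1.39054593e+01] 0.9502452962464562
g1 [178. 111.] [ 577.5 -225.3  149.9   61.7  -13.7]
g2 [282. 191.] [ 577.6 -224.6  150.7   59.9  -13.6]
[ 0.4965 -0.2364  0.0477] gap 0.0012
[ 0.512  -0.1781  0.0512] gap 0.0001
[ 0.6441 -0.2722  0.0463] gap 0.0007
[ 0.6577 -0.2131  0.0499] gap 0.0003
centre [ 0.5776 -0.225   0.0488]
offset [-0.156 -0.98   0.003] yaw -0.11
offset [ 0.185 -0.98   0.003] yaw 0
offset [ 0.068 -0.362  0.001] yaw 0
```

View pics/g2.png

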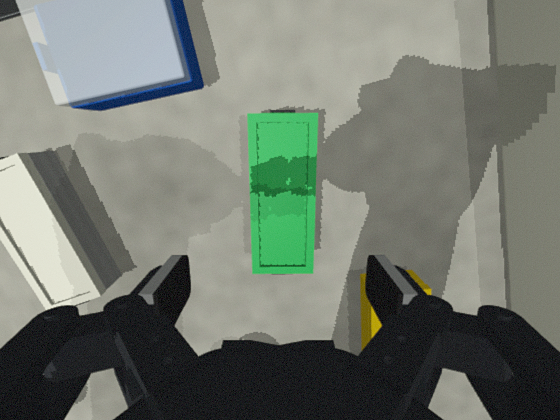

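g2 shows the green cassette at (282,191) seen squarely with the fingers at the bottom. Its lid was measured at 48.8 mm. The next step is to view the white cassette at (0.594, 0.016).

Call:
{"fn": "servo_tool", "kwargs": {"rows": [{"offset": [-0.08, -0.5, 0], "yaw": -0.05, "claw": 0}, {"offset": [-0.16, -0.98, 0], "yaw": -0.1, "claw": 0}, {"offset": [-0.16, -0.98, 0], "yaw": -0.11, "claw": 0}]}}

```text
time: 2.45
ee_pos: [0.5821, -0.1175, 0.1913]
tcp_rot: [180.0, -0.1, 6.2]
wrist_force: [0.3, -1.2, 0.9]
opening: 0.0853
grasp_force: 0.0
```

Call:
{"fn": "servo_tool", "kwargs": {"rows": [{"offset": [0.11, -0.6, 0], "yaw": 0, "claw": 0}, {"offset": [0.11, -0.6, 0], "yaw": 0, "claw": 0}, {"offset": [0.11, -0.6, 0], "yaw": 0, "claw": 0}]}}

```text
time: 2.82
ee_pos: [0.5871, -0.0591, 0.1908]
tcp_rot: [180.0, -0.0, 5.9]
wrist_force: [-0.5, -0.1, -0.1]
opening: 0.0857
grasp_force: 0.0
```

```bash
python3 -c "
from h import *
p,d,o=wpic('a1');print(o['time'],o['ee_pos'],o['tcp_rot'])
plan(.594+.0035,.016-.005,.19,5.8)"
```

```text
2.825 [ 0.58710346 -0.05908605  0.19075788] [ 1.79967720e+02 -3.15074757e-02  5.87682354e+00]
offset [ 0.175 -0.689  0.006] yaw 0.0
```

Call:
{"fn": "servo_tool", "kwargs": {"rows": [{"offset": [0.15, -0.7, 0], "yaw": 0, "claw": 0}, {"offset": [0.15, -0.7, 0], "yaw": 0, "claw": 0}, {"offset": [0.15, -0.7, 0], "yaw": 0, "claw": 0}, {"offset": [0.15, -0.7, 0], "yaw": 0, "claw": 0}]}}

```text
time: 3.38
ee_pos: [0.595, 0.012, 0.1903]
tcp_rot: [180.0, 0.0, 5.9]
wrist_force: [0.2, -0.7, 0.4]
opening: 0.0856
grasp_force: 0.0
```

```bash
python3 -c "
from h import *
p,d,o=wpic('a2');print(o['time'],o['ee_pos'],o['tcp_rot'])
m=two('a1','a2','white',(.596,.013))
plan(m[0],m[1],.033,5.8)"
```

```text
3.375 [0.59500517 0.01198393 0.19032902] [1.79980794e+02 1.46741624e-03 5.87431474e+00]
a1 [190. 182.] [598.1  14.3 156.6  61.2   6.1]
a2 [274. 195.] [595.9  13.8 151.6  61.1   5.9]
[ 0.5235 -0.0244  0.05  ] gap 0.0001
[0.5171 0.0364 0.0498] gap 0.0003
[ 0.6763 -0.0086  0.0567] gap 0.0046
[0.6701 0.0507 0.0566] gap 0.0044
centre [0.5968 0.0135 0.0533]
offset [ 0.012 -0.008  0.98 ] yaw 0.0
offset [ 0.007 -0.005  0.593] yaw 0
```

View pics/a2.png

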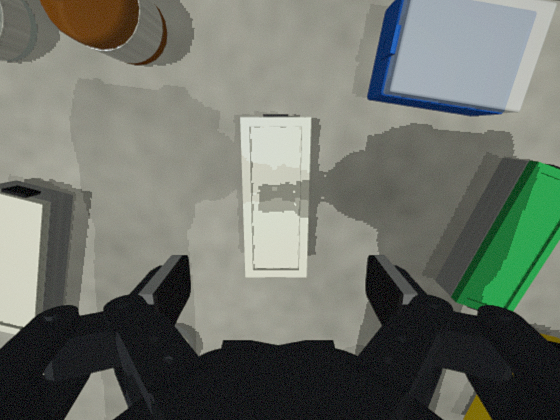

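a2 shows white cassette A at (274,195), with the amber bottle, the tip box and the green cassette at the edges. It's a listed white cassette, so I'll grasp it and weigh it.

Call:
{"fn": "servo_tool", "kwargs": {"rows": [{"offset": [0.01, -0.017, 0.4], "yaw": 0, "claw": 0}, {"offset": [0.01, -0.017, 0.8], "yaw": 0, "claw": 0}, {"offset": [0.01, -0.017, 0.98], "yaw": 0, "claw": 0}, {"offset": [0.01, -0.017, 0.98], "yaw": 0, "claw": 0}]}}

```text
time: 3.92
ee_pos: [0.5953, 0.0147, 0.0916]
tcp_rot: [-180.0, 0.1, 5.9]
wrist_force: [-0.2, -0.2, -0.6]
opening: 0.0852
grasp_force: 0.0
```

Call:
{"fn": "servo_tool", "kwargs": {"rows": [{"offset": [0, 0, 0.2], "yaw": 0, "claw": 0}, {"offset": [0, 0, 0.4], "yaw": 0, "claw": 0}, {"offset": [0, 0, 0.57], "yaw": 0, "claw": 0}, {"offset": [0, 0, 0.57], "yaw": 0, "claw": 0}]}}

```text
time: 4.42
ee_pos: [0.5956, 0.0151, 0.035]
tcp_rot: [-180.0, 0.1, 5.9]
wrist_force: [0.6, 0.5, 0.3]
opening: 0.0854
grasp_force: 0.0
```

Call:
{"fn": "servo_tool", "kwargs": {"rows": [{"offset": [0, 0, 0], "yaw": 0, "claw": 0.2}, {"offset": [0, 0, 0], "yaw": 0, "claw": 0.3}, {"offset": [0, 0, 0], "yaw": 0, "claw": 0.5}, {"offset": [0, 0, 0], "yaw": 0, "claw": 1}, {"offset": [0, 0, 0], "yaw": 0, "claw": 1}, {"offset": [0, 0, 0], "yaw": 0, "claw": 1}]}}

```text
time: 5.18
ee_pos: [0.5967, 0.0147, 0.0369]
tcp_rot: [179.9, -0.1, 5.9]
wrist_force: [-1.0, -4.1, 5.4]
opening: 0.0594
grasp_force: 43.2
```

Call:
{"fn": "servo_tool", "kwargs": {"rows": [{"offset": [0, 0, -0.1], "yaw": 0, "claw": 1}, {"offset": [0, 0, -0.25], "yaw": 0, "claw": 1}, {"offset": [0, 0, -0.4], "yaw": 0, "claw": 1}, {"offset": [0, 0, -0.4], "yaw": 0, "claw": 1}, {"offset": [0, 0, -0.4], "yaw": 0, "claw": 1}, {"offset": [0, 0, -0.4], "yaw": 0, "claw": 1}]}}

```text
time: 5.92
ee_pos: [0.5955, 0.0153, 0.0745]
tcp_rot: [-180.0, 0.1, 6.0]
wrist_force: [-0.1, 0.2, -8.4]
opening: 0.0593
grasp_force: 46.5
```

```bash
cat >> h.py <<'E'
def weigh(n=12):
    f=[]
    for i in range(n): camera("top");o=get_obs();f.append(o["wrist_force"])
    print(o["time"],o["ee_pos"].round(4),o["tcp_rot"].round(2),"F",np.mean(f,0).round(2),"sd",np.std(f,0).round(2),"torque",o["torque"].round(2),o["opening"],o["grasp_force"])
E
python3 -c "
from h import *
weigh()"
```

```text
6.525 [0.5959 0.0153 0.0753] [-180.     -0.      5.96] F [ 0.26 -0.03 -7.88] sd [0.43 0.51 0.5 ] torque [-0.03  0.03  0.02] 0.05943581221257818 46.52117148041725
```

A weighs about 7.9 N, or 0.80 kg. The maximum is 0.85, so A goes in the middle; B will be weighed later to confirm. I'll check how it sits in the hand before placing it.

Run:
```python
from h import *
p,d,o=wpic('held');ci,T=pose('wrist',o)
for c in blobs(p,'white',2000):
    r=rect(c,ci,T,.0895);print(c.mean(0).round(),c.min(0),c.max(0),r)
print(o['ee_pos'])
plan(.5776,-.2246,.15,-13.6)
```

```text
[267. 177.] [192 105] [365 268] [639.2  19.2  61.4  60.5   6.3]
[536.  33.] [504   0] [559  66] [701.3 -60.2  19.6  18.4  87.9]
[0.59585628 0.01529395 0.0752786 ]
offset [-0.178  0.98  -0.309] yaw 0.109
offset [ 0.159  0.98  -0.308] yaw 0
offset [ 0.067  0.411 -0.129] yaw 0
```

View pics/held.png

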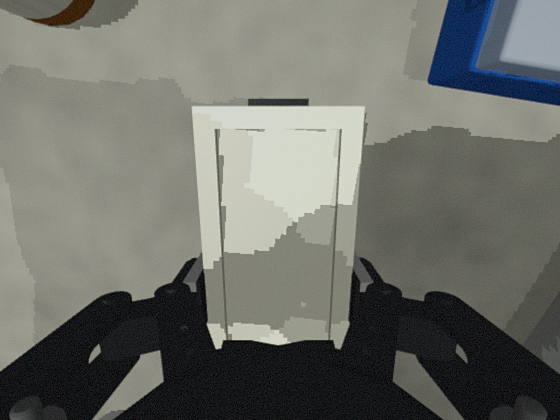

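The held cassette is level and centred between the fingers. Its far edge is at row 106, columns 192 to 365.

Run:
```python
from h import *
def tool(n,uv,z):
    p,d,o=load(n);ci,T=pose('wrist',o);w=cast(uv,ci,T,z)
    R=Ro.from_euler("xyz",o["tcp_rot"],degrees=True).as_matrix();return ((w-o['ee_pos'])@R*1000).round(1)
for z in(.0875,.0895,.0915): print(z,tool('held',[(192,106),(365.5,106),(203,260),(356,260)],z).tolist())
# same-way measures of resting lids, tool frame
for n,k,z in(('a2','white',.05),('g2','green',.05)):
    p,d,o=load(n);ci,T=pose('wrist',o)
    c=max([c for c in blobs(p,k,2000) if abs(c[:,0].mean()-278)<30],key=len);q=np.array(corners(c,ci,T,z))
    R=Ro.from_euler("xyz",o["tcp_rot"],degrees=True).as_matrix();print(n,((q-o['ee_pos'])@R*1000).round(1).tolist(),o['ee_pos'])
```

```text
0.0875 [[74.2, -29.7, -12.2], [74.2, 31.4, -12.2], [15.2, -29.8, -12.2], [15.2, 32.2, -12.2]]
0.0895 [[74.0, -29.1, -14.2], [74.0, 30.8, -14.2], [16.1, -29.2, -14.2], [16.1, 31.6, -14.2]]
0.0915 [[73.9, -28.6, -16.2], [73.9, 30.3, -16.2], [17.0, -28.7, -16.2], [17.0, 31.1, -16.2]]
a2 [[-74.7, 28.8, 140.3], [-74.7, -32.3, 140.3], [76.8, 28.9, 140.3], [76.8, -32.3, 140.3]] [0.59500517 0.01198393 0.19032902]
g2 [[-70.4, 35.0, 140.6], [-70.7, -24.8, 140.5], [80.3, 34.2, 140.5], [80.0, -25.6, 140.5]] [ 0.57397159 -0.21867913  0.19053879]
```

```bash
python3 -c "
from h import *
plan(.5775,-.2232,.13,-13.7)"
```

```text
offset [-0.179  0.98  -0.228] yaw 0.109
offset [ 0.16   0.98  -0.227] yaw 0
offset [ 0.065  0.397 -0.092] yaw 0
```

Call:
{"fn": "servo_tool", "kwargs": {"rows": [{"offset": [0, 0, -0.3], "yaw": 0, "claw": 1}, {"offset": [-0.04, 0.2, -0.55], "yaw": 0.02, "claw": 1}, {"offset": [-0.09, 0.5, -0.55], "yaw": 0.05, "claw": 1}, {"offset": [-0.13, 0.75, -0.55], "yaw": 0.08, "claw": 1}, {"offset": [-0.18, 0.98, -0.55], "yaw": 0.11, "claw": 1}, {"offset": [-0.18, 0.98, -0.55], "yaw": 0.11, "claw": 1}]}}

```text
time: 7.32
ee_pos: [0.5822, -0.1135, 0.1303]
tcp_rot: [-178.9, 0.0, -11.5]
wrist_force: [0.7, 0.3, -7.8]
opening: 0.0594
grasp_force: 47.6
```

Call:
{"fn": "servo_tool", "kwargs": {"rows": [{"offset": [0.05, 0.3, 0], "yaw": 0, "claw": 1}, {"offset": [0.1, 0.6, 0], "yaw": 0, "claw": 1}, {"offset": [0.13, 0.8, 0], "yaw": 0, "claw": 1}, {"offset": [0.16, 0.98, 0], "yaw": 0, "claw": 1}]}}

```text
time: 7.82
ee_pos: [0.5794, -0.2107, 0.1282]
tcp_rot: [-178.8, 0.0, -11.2]
wrist_force: [-0.3, -0.3, -8.6]
opening: 0.0598
grasp_force: 48.0
```

Call:
{"fn": "servo_tool", "kwargs": {"rows": [{"offset": [0.03, 0.2, 0], "yaw": 0, "claw": 1}, {"offset": [0.06, 0.4, 0], "yaw": 0, "claw": 1}, {"offset": [0.06, 0.4, 0], "yaw": 0, "claw": 1}, {"offset": [0.06, 0.4, 0], "yaw": 0, "claw": 1}]}}

```text
time: 8.32
ee_pos: [0.5774, -0.2508, 0.1273]
tcp_rot: [-178.8, 0.0, -11.3]
wrist_force: [-0.9, 0.2, -7.7]
opening: 0.0595
grasp_force: 48.0
```

```bash
python3 -c "
from h import *
weigh(5)
plan(.5775,-.2232,.092,-13.7)"
```

```text
8.575 [ 0.5775 -0.2502  0.1276] [-1.7883e+02  2.0000e-02 -1.1210e+01] F [-0.08  0.36 -7.71] sd [0.59 0.44 0.18] torque [-0.03 -0.05 -0.03] 0.05975012620213304 47.9821215569973
offset [-0.053 -0.265  0.356] yaw 0.014
```

```bash
python3 -c "
from h import *
o=get_obs();print(o)
p,d=camera('top');cv2.imwrite('pics/t1.png',cv2.resize(p[60:330,170:520,::-1],None,fx=2,fy=2))
p,d=camera('scene');ci,T=pose('scene')
"
```

```text
{'time': 8.575, 'q': array([-23.90179056,  15.48151225,   8.1903758 ,  82.98348851,
         1.13432216, 167.30888197]), 'qd': array([-0.05983065, -0.13104382, -0.00969655,  0.00604189,  0.08539548,
        0.06602513]), 'joint_efforts': array([-1.19112292e-01, -6.87490296e+01,  5.09685445e+01,  7.36882794e-02,
        1.02726789e-01,  1.70356350e-05]), 'ee_pos': array([ 0.57750623, -0.2502423 ,  0.12758016]), 'tcp_rot': array([-1.78833062e+02,  1.87287313e-02, -1.12132004e+01]), 'wrist_force': array([ 0.90411245,  0.04911221, -7.77094772]), 'torque': array([-0.03181319, -0.05348935, -0.02934901]), 'grasp_force': 47.9821215569973, 'opening': 0.05975012620213304}
```

View pics/t1.png

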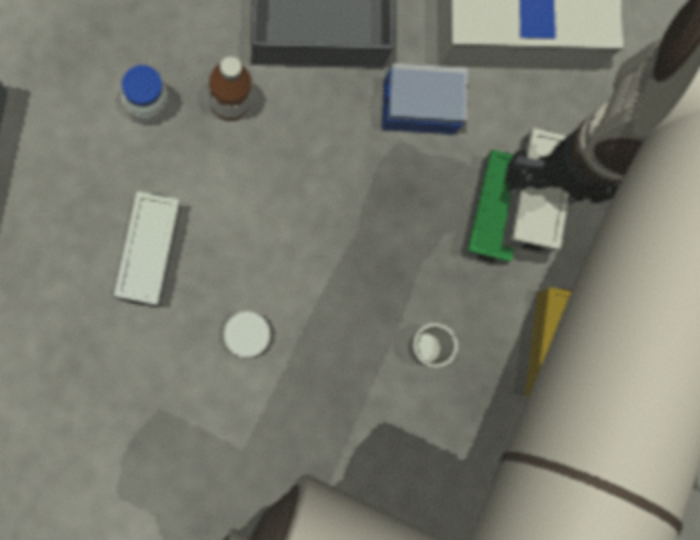

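The cause is the last joint: its angle is q1+180−yaw, so turning early pushed it to its 180° limit. That deflected the commanded pose and left a 1.2° tilt. The view shows the held cassette level at about (540,190) beside the green one. I'll make up the offset, and use the half-turned grasp for B.

```bash
cat >> h.py <<'E'
def planR(x,y,z,dyaw=0):
    o=get_obs();R=Ro.from_euler("xyz",o["tcp_rot"],degrees=True).as_matrix()
    print(o["time"],o["ee_pos"].round(4),o["tcp_rot"].round(2),o["wrist_force"].round(1));print("offset",((np.array([x,y,z])-o["ee_pos"])@R/.1).round(3),"yaw",round(-dyaw/180,4))
E
python3 -c "
from h import *
planR(.5776,-.2239,.128,-2.5)"
```

```text
8.675 [ 0.5775 -0.2504  0.1276] [-1.7884e+02  2.0000e-02 -1.1220e+01] [ 0.6  0.5 -7.6]
offset [-0.05  -0.26   0.001] yaw 0.0139
```

Call:
{"fn": "servo_tool", "kwargs": {"rows": [{"offset": [-0.03, -0.13, 0], "yaw": 0.007, "claw": 1}, {"offset": [-0.05, -0.26, 0], "yaw": 0.014, "claw": 1}, {"offset": [-0.05, -0.26, 0], "yaw": 0.014, "claw": 1}, {"offset": [-0.05, -0.26, 0], "yaw": 0.014, "claw": 1}, {"offset": [-0.05, -0.26, 0], "yaw": 0.014, "claw": 1}]}}

```text
time: 9.3
ee_pos: [0.5775, -0.2246, 0.128]
tcp_rot: [-178.8, 0.1, -13.8]
wrist_force: [0.1, -0.8, -8.8]
opening: 0.0594
grasp_force: 48.0
```

```bash
python3 -c "
from h import *
planR(.5776,-.2239,.092)
p,d,o=wpic('pl');print(o['ee_pos'])"
```

```text
9.3 [ 0.5775 -0.2246  0.128 ] [-1.7885e+02  7.0000e-02 -1.3770e+01] [ 0.1 -0.8 -8.8]
offset [-0.001  0.     0.36 ] yaw 0.0
[ 0.57753293 -0.22458709  0.12798553]
```

View pics/pl.png

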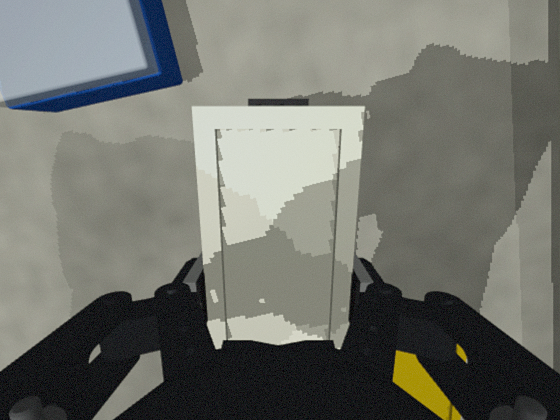

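The hold is unchanged, with the far edge still at row 106. The green cassette is hidden underneath, so I'll descend.

Call:
{"fn": "servo_tool", "kwargs": {"rows": [{"offset": [0, 0, 0.15], "yaw": 0, "claw": 1}, {"offset": [0, 0, 0.3], "yaw": 0, "claw": 1}, {"offset": [0, 0, 0.36], "yaw": 0, "claw": 1}, {"offset": [0, 0, 0.36], "yaw": 0, "claw": 1}]}}

```text
time: 9.85
ee_pos: [0.5773, -0.2232, 0.091]
tcp_rot: [-178.8, 0.2, -13.8]
wrist_force: [0.2, 0.2, -7.4]
opening: 0.0593
grasp_force: 47.8
```

Call:
{"fn": "servo_tool", "kwargs": {"rows": [{"offset": [0, 0, 0.02], "yaw": 0, "claw": 1}, {"offset": [0, 0, 0.04], "yaw": 0, "claw": 1}, {"offset": [0, 0, 0.05], "yaw": 0, "claw": 1}, {"offset": [0, 0, 0.05], "yaw": 0, "claw": 1}]}}

```text
time: 10.35
ee_pos: [0.5777, -0.2233, 0.087]
tcp_rot: [-178.8, 0.1, -13.8]
wrist_force: [-0.4, -0.3, -8.0]
opening: 0.0594
grasp_force: 47.9
```

Call:
{"fn": "servo_tool", "kwargs": {"rows": [{"offset": [0, 0, 0.01], "yaw": 0, "claw": 1}, {"offset": [0, 0, 0.02], "yaw": 0, "claw": 1}, {"offset": [0, 0, 0.03], "yaw": 0, "claw": 1}, {"offset": [0, 0, 0.03], "yaw": 0, "claw": 1}]}}

```text
time: 10.85
ee_pos: [0.5777, -0.2233, 0.0839]
tcp_rot: [-178.8, 0.1, -13.8]
wrist_force: [-1.2, 0.7, -7.8]
opening: 0.0595
grasp_force: 47.9
```

Call:
{"fn": "servo_tool", "kwargs": {"rows": [{"offset": [0, 0, 0.01], "yaw": 0, "claw": 1}, {"offset": [0, 0, 0.02], "yaw": 0, "claw": 1}, {"offset": [0, 0, 0.02], "yaw": 0, "claw": 1}]}}

```text
time: 11.22
ee_pos: [0.5778, -0.2234, 0.0831]
tcp_rot: [-178.9, 0.0, -13.8]
wrist_force: [-5.9, 1.3, 3.3]
opening: 0.0596
grasp_force: 49.2
```

Call:
{"fn": "servo_tool", "kwargs": {"rows": [{"offset": [-0.005, 0, 0.005], "yaw": 0, "claw": 1}, {"offset": [-0.01, 0, 0.01], "yaw": 0, "claw": 1}, {"offset": [-0.01, 0, 0.01], "yaw": 0, "claw": 1}]}}

```text
time: 11.6
ee_pos: [0.5777, -0.2234, 0.0831]
tcp_rot: [-178.9, -0.1, -13.8]
wrist_force: [-3.4, 1.3, 8.3]
opening: 0.0594
grasp_force: 50.0
```

```bash
python3 -c "
from h import *
weigh(4)"
```

```text
11.8 [ 0.5777 -0.2234  0.0831] [-1.7887e+02 -1.2000e-01 -1.3770e+01] F [-2.85  0.88  7.91] sd [0.36 0.39 0.43] torque [ 0.01  0.59 -0.02] 0.05969125227173542 49.954414665699005
```

Call:
{"fn": "servo_tool", "kwargs": {"rows": [{"offset": [0, 0, 0], "yaw": 0, "claw": 0.3}, {"offset": [0, 0, 0], "yaw": 0, "claw": 0}, {"offset": [0, 0, 0], "yaw": 0, "claw": 0}, {"offset": [0, 0, 0], "yaw": 0, "claw": 0}, {"offset": [0, 0, -0.2], "yaw": 0, "claw": 0}, {"offset": [0, 0, -0.5], "yaw": 0, "claw": 0}, {"offset": [0, 0, -0.98], "yaw": 0, "claw": 0}, {"offset": [0, 0, -0.98], "yaw": 0, "claw": 0}]}}

```text
time: 12.8
ee_pos: [0.5779, -0.2256, 0.1833]
tcp_rot: [-178.9, -0.3, -13.8]
wrist_force: [0.1, -0.4, -0.0]
opening: 0.0855
grasp_force: 0.0
```

Call:
{"fn": "servo_tool", "kwargs": {"rows": [{"offset": [0, 0, -0.4], "yaw": 0, "claw": 0}, {"offset": [0, 0, -0.55], "yaw": 0, "claw": 0}, {"offset": [0, 0, -0.55], "yaw": 0, "claw": 0}, {"offset": [0, 0, -0.55], "yaw": 0, "claw": 0}]}}

```text
time: 13.3
ee_pos: [0.576, -0.226, 0.2323]
tcp_rot: [-178.8, 0.2, -13.8]
wrist_force: [0.2, 0.5, -0.2]
opening: 0.0853
grasp_force: 0.0
```

```bash
cat >> h.py <<'E'
def tframe(n,k,z):
    p,d,o=load(n);ci,T=pose('wrist',o);R=Ro.from_euler("xyz",o["tcp_rot"],degrees=True).as_matrix()
    for c in blobs(p,k,1500):
        r=rect(c,ci,T,z)
        if not 120<r[2]<190: continue
        q=np.array(corners(c,ci,T,z));u=c.mean(0).astype(int)
        cc,ray=rays(u,ci,T);print(n,k,u,r,"tool",(((q.mean(0)-o['ee_pos'])@R)*1000).round(1),"depth z",(cc+ray[0]*d[u[1],u[0]]).round(4))
E
python3 -c "
from h import *
p,d,o=wpic('s1');print(o['time'],o['ee_pos'],o['tcp_rot'],o['wrist_force'])
tframe('s1','white',.096);tframe('s1','green',.05)
ci,T=pose('wrist',o)
# depth plane of the lid
c=[c for c in blobs(p,'white',2000) if abs(c[:,0].mean()-278)<40][0];m=np.zeros(p.shape[:2],np.uint8);cv2.drawContours(m,[c],-1,255,-1);m=cv2.erode(m,np.ones((25,25)))
v,u=np.nonzero(m&(d>0));cc,ray=rays(np.c_[u,v],ci,T);X=cc+ray*d[v,u][:,None];a=np.linalg.lstsq(np.c_[X[:,:2],np.ones(len(X))],X[:,2],rcond=None)[0];print('plane slope',a,'z med',np.median(X[:,2]))
P,D=camera('top');np.save('pics/t2.npy',D);cv2.imwrite('pics/t2.png',P[:,:,::-1])
"
```

```text
13.3 [ 0.57600828 -0.22597448  0.23229786] [-178.82340478    0.18365113  -13.76728145] [ 0.17311958  0.45586066 -0.21875118]
s1 white [279 192] [ 577.2 -223.1  151.9   61.4  -13.8] tool [  0.9  -0.2 136.3] depth z [ 0.587  -0.2276  0.0939]
plane slope [8.14252902e-04 5.66950671e-05 9.24865808e-02] z med 0.09292799792119369
```

View pics/s1.png

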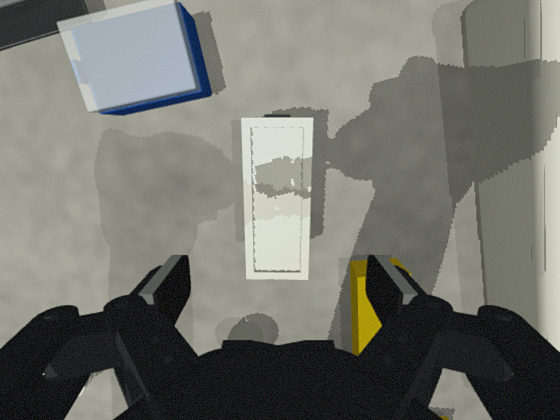

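s1 shows cassette A at (279,192) seated on the green one. Its lid plane is level (slope 0.0008) at z=92.5 mm, so it is fully home. I'll now go to B, half-turned.

Call:
{"fn": "servo_tool", "kwargs": {"rows": [{"offset": [-0.1, -0.2, 0], "yaw": -0.055, "claw": 0}, {"offset": [-0.2, -0.4, 0], "yaw": -0.11, "claw": 0}, {"offset": [-0.3, -0.6, 0], "yaw": -0.165, "claw": 0}, {"offset": [-0.4, -0.8, 0], "yaw": -0.22, "claw": 0}, {"offset": [-0.4, -0.98, 0], "yaw": -0.275, "claw": 0}, {"offset": [-0.4, -0.98, 0], "yaw": -0.33, "claw": 0}, {"offset": [-0.4, -0.98, 0], "yaw": -0.385, "claw": 0}, {"offset": [-0.4, -0.98, 0], "yaw": -0.44, "claw": 0}, {"offset": [-0.4, -0.98, 0], "yaw": -0.5, "claw": 0}, {"offset": [-0.4, -0.98, 0], "yaw": -0.5, "claw": 0}]}}

```text
time: 14.65
ee_pos: [0.5605, -0.1213, 0.2352]
tcp_rot: [-179.9, -1.2, 76.2]
wrist_force: [0.5, 0.5, -0.9]
opening: 0.0855
grasp_force: 0.0
```

Call:
{"fn": "servo_tool", "kwargs": {"rows": [{"offset": [0.2, 0, 0], "yaw": -0.055, "claw": 0}, {"offset": [0.4, 0, 0], "yaw": -0.11, "claw": 0}, {"offset": [0.6, 0, 0], "yaw": -0.165, "claw": 0}, {"offset": [0.8, 0, 0], "yaw": -0.22, "claw": 0}, {"offset": [0.98, 0, 0], "yaw": -0.275, "claw": 0}, {"offset": [0.98, 0, 0], "yaw": -0.33, "claw": 0}, {"offset": [0.98, 0, 0], "yaw": -0.385, "claw": 0}, {"offset": [0.98, 0, 0], "yaw": -0.44, "claw": 0}, {"offset": [0.98, 0, 0], "yaw": -0.5, "claw": 0}, {"offset": [0.98, 0, 0], "yaw": -0.523, "claw": 0}, {"offset": [0.98, 0, 0], "yaw": -0.523, "claw": 0}]}}

```text
time: 16.02
ee_pos: [0.5839, -0.0262, 0.2376]
tcp_rot: [178.8, -0.0, 170.1]
wrist_force: [-0.0, 0.7, -0.7]
opening: 0.0855
grasp_force: 0.0
```

```bash
python3 -c "
from h import *
planR(.5045,.2685,.19)
print(get_obs()['q'].round(1))"
```

```text
16.025 [ 0.5839 -0.0262  0.2376] [ 1.7884e+02 -4.0000e-02  1.7012e+02] [-0.   0.7 -0.7]
offset [1.287 2.757 0.532] yaw 0.0
[-3.1  9.4 13.2 93.7  1.2  6.8]
```

Call:
{"fn": "servo_tool", "kwargs": {"rows": [{"offset": [0.21, 0.46, 0.09], "yaw": 0, "claw": 0}, {"offset": [0.43, 0.92, 0.18], "yaw": 0, "claw": 0}, {"offset": [0.43, 0.92, 0.18], "yaw": 0, "claw": 0}]}}

```text
time: 16.4
ee_pos: [0.556, 0.0746, 0.2212]
tcp_rot: [178.8, -0.1, 170.3]
wrist_force: [0.7, -0.1, -0.2]
opening: 0.0855
grasp_force: 0.0
```

Call:
{"fn": "servo_tool", "kwargs": {"rows": [{"offset": [0.21, 0.46, 0.09], "yaw": 0, "claw": 0}, {"offset": [0.43, 0.92, 0.18], "yaw": 0, "claw": 0}, {"offset": [0.43, 0.92, 0.18], "yaw": 0, "claw": 0}, {"offset": [0.43, 0.92, 0.18], "yaw": 0, "claw": 0}]}}

```text
time: 16.9
ee_pos: [0.5304, 0.1698, 0.2059]
tcp_rot: [178.9, 0.0, 170.3]
wrist_force: [-0.5, -0.8, 0.2]
opening: 0.0857
grasp_force: 0.0
```

```bash
python3 -c "
from h import *
wpic('b1');planR(.5045,.2685,.19)"
```

```text
16.95 [0.5306 0.1694 0.2059] [1.7884e+02 3.0000e-02 1.7023e+02] [ 0.6 -0.6 -0.3]
offset [0.425 0.929 0.178] yaw 0.0
```

Call:
{"fn": "servo_tool", "kwargs": {"rows": [{"offset": [0.21, 0.46, 0.09], "yaw": 0, "claw": 0}, {"offset": [0.43, 0.92, 0.18], "yaw": 0, "claw": 0}, {"offset": [0.43, 0.92, 0.18], "yaw": 0, "claw": 0}, {"offset": [0.43, 0.92, 0.18], "yaw": 0, "claw": 0}]}}

```text
time: 17.45
ee_pos: [0.5037, 0.2675, 0.1898]
tcp_rot: [178.8, 0.0, 170.3]
wrist_force: [0.2, -0.3, -0.1]
opening: 0.0858
grasp_force: 0.0
```

```bash
python3 -c "
from h import *
wpic('b2');m=two('b1','b2','white',(.5045,.2685));tframe('b2','white',.05);planR(m[0],m[1],.035)"
```

```text
b1 [375. 148.] [503.9 269.2 150.6  60.5  -9.7]
b2 [278. 202.] [504.3 268.6 151.   61.1  -9.7]
[0.4248 0.2514 0.0523] gap 0.0001
[0.4349 0.3113 0.0508] gap 0.0002
[0.5721 0.2262 0.0525] gap 0.0002
[0.5829 0.2859 0.0512] gap 0.0005
centre [0.5037 0.2687 0.0517]
b2 white [278 202] [504.3 268.6 151.   61.1  -9.7] tool [ -0.3  -1.7 139.8] depth z [0.5027 0.2704 0.0467]
17.5 [0.5039 0.2673 0.19  ] [1.7884e+02 4.0000e-02 1.7026e+02] [-0.1 -0.4  1.4]
offset [ 0.005 -0.017  1.55 ] yaw 0.0
```

View pics/b2.png

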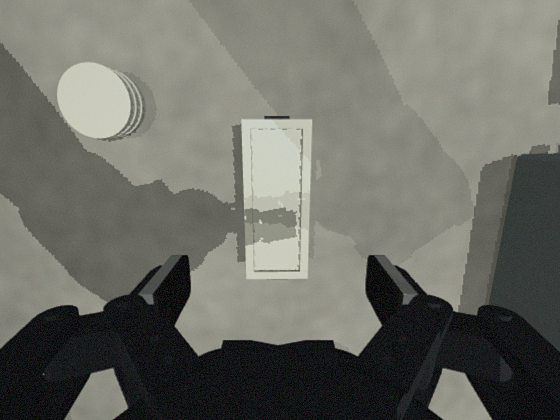

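b2 shows white cassette B at (278,202), with the dish stack at (95,100) well clear. Its lid height was measured at about 51 mm. I'll grasp it.

Call:
{"fn": "servo_tool", "kwargs": {"rows": [{"offset": [0, -0.025, 0.4], "yaw": 0, "claw": 0}, {"offset": [0, -0.025, 0.8], "yaw": 0, "claw": 0}, {"offset": [0, -0.025, 0.98], "yaw": 0, "claw": 0}, {"offset": [0, -0.025, 0.98], "yaw": 0, "claw": 0}]}}

```text
time: 18.0
ee_pos: [0.5031, 0.267, 0.0911]
tcp_rot: [178.9, -0.1, 170.3]
wrist_force: [-0.3, -0.4, 0.4]
opening: 0.0856
grasp_force: 0.0
```

Call:
{"fn": "servo_tool", "kwargs": {"rows": [{"offset": [0, 0, 0.2], "yaw": 0, "claw": 0}, {"offset": [0, 0, 0.4], "yaw": 0, "claw": 0}, {"offset": [0, 0, 0.56], "yaw": 0, "claw": 0}, {"offset": [0, 0, 0.56], "yaw": 0, "claw": 0}]}}

```text
time: 18.5
ee_pos: [0.5032, 0.2689, 0.0354]
tcp_rot: [178.9, -0.0, 170.4]
wrist_force: [0.1, -0.0, 0.2]
opening: 0.0854
grasp_force: 0.0
```

Call:
{"fn": "servo_tool", "kwargs": {"rows": [{"offset": [0, 0, 0], "yaw": 0, "claw": 0.2}, {"offset": [0, 0, 0], "yaw": 0, "claw": 0.3}, {"offset": [0, 0, 0], "yaw": 0, "claw": 0.5}, {"offset": [0, 0, 0], "yaw": 0, "claw": 1}, {"offset": [0, 0, 0], "yaw": 0, "claw": 1}, {"offset": [0, 0, 0], "yaw": 0, "claw": 1}]}}

```text
time: 19.25
ee_pos: [0.5039, 0.2693, 0.0371]
tcp_rot: [178.8, 0.1, 170.4]
wrist_force: [-2.7, -1.4, 6.8]
opening: 0.0599
grasp_force: 41.9
```

Call:
{"fn": "servo_tool", "kwargs": {"rows": [{"offset": [0, 0, -0.1], "yaw": 0, "claw": 1}, {"offset": [0, 0, -0.25], "yaw": 0, "claw": 1}, {"offset": [0, 0, -0.4], "yaw": 0, "claw": 1}, {"offset": [0, 0, -0.4], "yaw": 0, "claw": 1}, {"offset": [0, 0, -0.4], "yaw": 0, "claw": 1}, {"offset": [0, 0, -0.4], "yaw": 0, "claw": 1}]}}

```text
time: 20.0
ee_pos: [0.5028, 0.2681, 0.0749]
tcp_rot: [178.9, -0.0, 170.4]
wrist_force: [-0.0, 0.2, -5.1]
opening: 0.0595
grasp_force: 46.0
```

```bash
python3 -c "
from h import *
weigh()
wpic('heldb')
tframe('b2','white',.05)"
```

```text
20.6 [0.5032 0.2683 0.0756] [1.7883e+02 1.0000e-02 1.7037e+02] F [-0.31  0.16 -5.81] sd [0.46 0.43 0.43] torque [-0.03 -0.    0.04] 0.059108360637076515 45.96588050946593
b2 white [278 202] [504.3 268.6 151.   61.1  -9.7] tool [ -0.3  -1.7 139.8] depth z [0.5027 0.2704 0.0467]
```

B weighs 5.8 N (0.59 kg) and A 7.9 N (0.80 kg), so A in the middle is right. On the way I'll view the column from this half-turned side to cancel the hand-eye bias.

```bash
python3 -c "
from h import *
planR(.606,-.106,.22,-4.2)
R=Ro.from_euler('xyz',get_obs()['tcp_rot'],degrees=True).as_matrix()"
```

```text
20.65 [0.5031 0.2683 0.0756] [1.7884e+02 1.0000e-02 1.7037e+02] [-0.4  0.8 -5.2]
offset [-1.64  -3.488 -1.515] yaw 0.0233
```

Call:
{"fn": "servo_tool", "kwargs": {"rows": [{"offset": [0, 0, -0.3], "yaw": 0, "claw": 1}, {"offset": [0, 0, -0.6], "yaw": 0, "claw": 1}, {"offset": [0, -0.1, -0.9], "yaw": 0, "claw": 1}, {"offset": [-0.1, -0.4, -0.98], "yaw": 0, "claw": 1}, {"offset": [-0.3, -0.6, -0.98], "yaw": 0, "claw": 1}]}}

```text
time: 21.28
ee_pos: [0.5226, 0.2016, 0.1738]
tcp_rot: [178.8, 0.1, 170.4]
wrist_force: [0.7, 0.3, -6.1]
opening: 0.0593
grasp_force: 46.2
```

Call:
{"fn": "servo_tool", "kwargs": {"rows": [{"offset": [-0.22, -0.48, -0.3], "yaw": 0, "claw": 1}, {"offset": [-0.45, -0.96, -0.53], "yaw": 0, "claw": 1}, {"offset": [-0.45, -0.96, -0.53], "yaw": 0, "claw": 1}]}}

```text
time: 21.65
ee_pos: [0.5519, 0.0959, 0.2255]
tcp_rot: [178.8, 0.2, 170.1]
wrist_force: [-0.4, 0.9, -5.2]
opening: 0.0594
grasp_force: 46.6
```

Call:
{"fn": "servo_tool", "kwargs": {"rows": [{"offset": [-0.22, -0.48, 0], "yaw": 0, "claw": 1}, {"offset": [-0.45, -0.96, 0], "yaw": 0, "claw": 1}, {"offset": [-0.45, -0.96, 0], "yaw": 0, "claw": 1}]}}

```text
time: 22.02
ee_pos: [0.5791, -0.0056, 0.2205]
tcp_rot: [178.9, -0.0, 170.2]
wrist_force: [0.3, -0.1, -5.2]
opening: 0.0594
grasp_force: 47.0
```

Call:
{"fn": "servo_tool", "kwargs": {"rows": [{"offset": [-0.22, -0.48, 0], "yaw": 0.012, "claw": 1}, {"offset": [-0.44, -0.96, 0], "yaw": 0.023, "claw": 1}, {"offset": [-0.44, -0.96, 0], "yaw": 0.023, "claw": 1}, {"offset": [-0.44, -0.96, 0], "yaw": 0.023, "claw": 1}]}}

```text
time: 22.52
ee_pos: [0.606, -0.1042, 0.219]
tcp_rot: [178.8, -0.1, 166.3]
wrist_force: [-0.5, 0.5, -5.2]
opening: 0.0595
grasp_force: 47.3
```

```bash
python3 -c "
from h import *
p,d,o=wpic('c1');print(o['time'],o['ee_pos'],o['tcp_rot'],o['q'].round(1))
tframe('c1','white',.096);tframe('s1','white',.096)
p,d,o=load('c1');ci,T=pose('wrist',o)
for c in blobs(p,'white',800): print(c.mean(0).round(),c.min(0),c.max(0),rect(c,ci,T,.096))
def far(n):
    p,d,o=load(n);m=mask(p,'white');r=[np.nonzero(m[:,u])[0] for u in range(230,330,10)];return [x[x>60].min() for x in r],[int(np.nonzero(m[v,150:400])[0].min()+150) for v in(150,200,250)],[int(np.nonzero(m[v,150:400])[0].max()+150) for v in(150,200,250)]
print(far('held'),far('heldb'),far('c1'))
"
```

```text
22.525 [ 0.60601579 -0.10423991  0.21904778] [ 1.78808438e+02 -1.31865303e-01  1.66256555e+02] [-10.3  13.6  16.   92.5   1.2   3.5]
c1 white [282 186] [594.8 -99.  145.8 136.9 -13.8] tool [ 1.180e+01 -1.000e-01  1.231e+02] depth z [ 0.5615 -0.0925  0.2287]
s1 white [279 192] [ 578.  -222.2  152.    61.4  -13.8] tool [  1.5  -1.4 136.4] depth z [ 0.5879 -0.2266  0.094 ]
[282. 186.] [192 106] [364 273] [594.8 -99.  145.8 136.9 -13.8]
([np.int64(106), np.int64(106), np.int64(106), np.int64(106), np.int64(106), np.int64(106), np.int64(106), np.int64(106), np.int64(106), np.int64(106)], [195, 198, 202], [361, 353, 268]) ([np.int64(106), np.int64(106), np.int64(107), np.int64(107), np.int64(107), np.int64(107), np.int64(107), np.int64(107), np.int64(106), np.int64(106)], [195, 199, 254], [361, 357, 353]) ([np.int64(106), np.int64(106), np.int64(106), np.int64(106), np.int64(106), np.int64(106), np.int64(107), np.int64(107), np.int64(106), np.int64(106)], [150, 166, 249], [361, 357, 353])
```

```bash
python3 -c "
from h import *
print(camera_info('wrist')['hand_eye'].round(5)[:3,3])
p,d,o=load('c1');ci,T=pose('wrist',o)
v,u=np.mgrid[0:420,0:560];cc,ray=rays(np.c_[u.ravel(),v.ravel()],ci,T);X=(cc+ray*d.reshape(-1,1))
ok=((d.ravel()>0)&(abs(X[:,2]-.094)<.009)&(np.hypot(X[:,0]-.577,X[:,1]+.223)<.1)).reshape(420,560).astype(np.uint8)
n,l,s,c=cv2.connectedComponentsWithStats(ok);i=1+s[1:,4].argmax();print(s[i],c[i])
cs=cv2.findContours((l==i).astype(np.uint8),cv2.RETR_EXTERNAL,cv2.CHAIN_APPROX_NONE)[0][0][:,0]
print(rect(cs,ci,T,.096))
p,d,o=load('s1');ci,T=pose('wrist',o)
cc,ray=rays(np.c_[u.ravel(),v.ravel()],ci,T);X=(cc+ray*d.reshape(-1,1))
ok=((d.ravel()>0)&(abs(X[:,2]-.094)<.009)&(np.hypot(X[:,0]-.577,X[:,1]+.223)<.1)).reshape(420,560).astype(np.uint8)
n,l,s,c=cv2.connectedComponentsWithStats(ok);i=1+s[1:,4].argmax();print(s[i],c[i])
cs=cv2.findContours((l==i).astype(np.uint8),cv2.RETR_EXTERNAL,cv2.CHAIN_APPROX_NONE)[0][0][:,0]
print(rect(cs,ci,T,.096))
"
```

```text
[ 0.06768 -0.00068 -0.12158]
[   81   116    98   175 12898] [132.34330904 200.38277252]
[ 576.7 -221.2  153.2   64.8  -13.9]
[  241   114    72   166 10851] [276.65781956 195.54179338]
[ 579.  -222.1  153.4   60.2  -13.8]
```

View pics/c1.png

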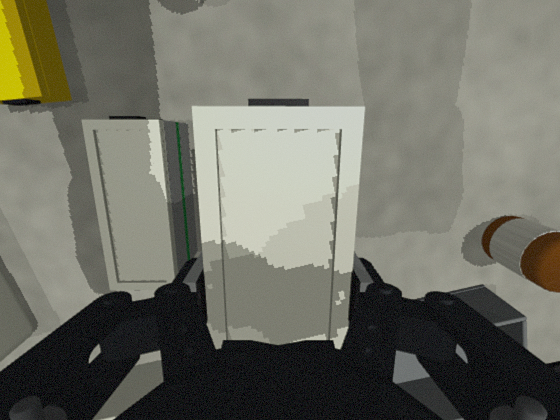

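c1 shows the column at about (135,205) and the held cassette B, with its far edge at row 106, exactly as A was held. Averaging the two opposite views puts the column centre at (577.5, −222.8) mm.

```bash
python3 -c "
from h import *
planR(.577,-.2234,.17)"
```

```text
22.575 [ 0.606  -0.1038  0.2193] [ 1.7881e+02 -1.1000e-01  1.6631e+02] [ 0.2 -0.3 -5.2]
offset [-0.002 -1.24   0.467] yaw 0.0
```

Call:
{"fn": "servo_tool", "kwargs": {"rows": [{"offset": [0, -0.3, 0], "yaw": 0, "claw": 1}, {"offset": [0, -0.6, 0], "yaw": 0, "claw": 1}, {"offset": [0, -0.98, 0], "yaw": 0, "claw": 1}, {"offset": [0, -0.98, 0.1], "yaw": 0, "claw": 1}]}}

```text
time: 23.08
ee_pos: [0.5827, -0.2008, 0.2082]
tcp_rot: [178.9, 0.0, 166.2]
wrist_force: [0.0, 0.9, -5.8]
opening: 0.0596
grasp_force: 47.2
```

Call:
{"fn": "servo_tool", "kwargs": {"rows": [{"offset": [0, -0.15, 0.1], "yaw": 0, "claw": 1}, {"offset": [0, -0.26, 0.25], "yaw": 0, "claw": 1}, {"offset": [0, -0.26, 0.37], "yaw": 0, "claw": 1}, {"offset": [0, -0.26, 0.37], "yaw": 0, "claw": 1}, {"offset": [0, -0.26, 0.37], "yaw": 0, "claw": 1}]}}

```text
time: 23.7
ee_pos: [0.577, -0.2243, 0.1703]
tcp_rot: [178.8, -0.1, 166.3]
wrist_force: [-0.2, -0.1, -5.8]
opening: 0.0595
grasp_force: 47.2
```

```bash
python3 -c "
from h import *
planR(.577,-.2234,.139)"
```

```text
23.7 [ 0.577  -0.2243  0.1703] [ 1.7884e+02 -6.0000e-02  1.6626e+02] [-0.2 -0.1 -5.8]
offset [0.002 0.002 0.313] yaw 0.0
```

Call:
{"fn": "servo_tool", "kwargs": {"rows": [{"offset": [0, 0, 0.12], "yaw": 0, "claw": 1}, {"offset": [0, 0, 0.24], "yaw": 0, "claw": 1}, {"offset": [0, 0, 0.31], "yaw": 0, "claw": 1}, {"offset": [0, 0, 0.31], "yaw": 0, "claw": 1}]}}

```text
time: 24.2
ee_pos: [0.5765, -0.2238, 0.138]
tcp_rot: [178.8, -0.2, 166.2]
wrist_force: [-0.6, 0.2, -5.0]
opening: 0.0598
grasp_force: 47.3
```

Call:
{"fn": "servo_tool", "kwargs": {"rows": [{"offset": [0, 0, 0.02], "yaw": 0, "claw": 1}, {"offset": [0, 0, 0.04], "yaw": 0, "claw": 1}, {"offset": [0, 0, 0.05], "yaw": 0, "claw": 1}, {"offset": [0, 0, 0.05], "yaw": 0, "claw": 1}]}}

```text
time: 24.7
ee_pos: [0.5769, -0.2239, 0.134]
tcp_rot: [178.8, -0.1, 166.2]
wrist_force: [0.5, 0.2, -6.1]
opening: 0.0595
grasp_force: 47.3
```

Call:
{"fn": "servo_tool", "kwargs": {"rows": [{"offset": [0, 0, 0.01], "yaw": 0, "claw": 1}, {"offset": [0, 0, 0.02], "yaw": 0, "claw": 1}, {"offset": [0, 0, 0.03], "yaw": 0, "claw": 1}, {"offset": [0, 0, 0.03], "yaw": 0, "claw": 1}]}}

```text
time: 25.2
ee_pos: [0.5769, -0.2239, 0.1309]
tcp_rot: [178.8, -0.1, 166.2]
wrist_force: [-0.1, 0.1, -5.6]
opening: 0.0597
grasp_force: 47.3
```

No contact at 0.131, which is below rim height, so the feet are inside. I'll lower it the last 2 to 3 mm.

Call:
{"fn": "servo_tool", "kwargs": {"rows": [{"offset": [0, 0, 0.005], "yaw": 0, "claw": 1}, {"offset": [0, 0, 0.012], "yaw": 0, "claw": 1}, {"offset": [0, 0, 0.02], "yaw": 0, "claw": 1}, {"offset": [0, 0, 0.025], "yaw": 0, "claw": 1}, {"offset": [0, 0, 0.025], "yaw": 0, "claw": 1}]}}

```text
time: 25.82
ee_pos: [0.5769, -0.2239, 0.1291]
tcp_rot: [178.8, -0.0, 166.2]
wrist_force: [-1.9, -0.1, 0.8]
opening: 0.0593
grasp_force: 48.1
```

Call:
{"fn": "servo_tool", "kwargs": {"rows": [{"offset": [0, 0, 0.005], "yaw": 0, "claw": 1}, {"offset": [0, 0, 0.01], "yaw": 0, "claw": 1}, {"offset": [0, 0, 0.01], "yaw": 0, "claw": 1}]}}

```text
time: 26.2
ee_pos: [0.5769, -0.2239, 0.129]
tcp_rot: [178.9, 0.0, 166.2]
wrist_force: [-6.7, 1.5, 7.8]
opening: 0.0597
grasp_force: 49.0
```

It stands firmly at 0.129, as expected. I'll release it, back off and check.

Call:
{"fn": "servo_tool", "kwargs": {"rows": [{"offset": [0, 0, 0], "yaw": 0, "claw": 0.3}, {"offset": [0, 0, 0], "yaw": 0, "claw": 0}, {"offset": [0, 0, 0], "yaw": 0, "claw": 0}, {"offset": [0, 0, 0], "yaw": 0, "claw": 0}, {"offset": [0, 0, -0.2], "yaw": 0, "claw": 0}, {"offset": [0, 0, -0.5], "yaw": 0, "claw": 0}, {"offset": [0, 0, -0.98], "yaw": 0, "claw": 0}, {"offset": [0, 0, -0.98], "yaw": 0, "claw": 0}]}}

```text
time: 27.2
ee_pos: [0.5778, -0.2262, 0.2297]
tcp_rot: [178.9, 0.3, 166.2]
wrist_force: [1.0, -0.6, 0.1]
opening: 0.0852
grasp_force: 0.0
```

Call:
{"fn": "servo_tool", "kwargs": {"rows": [{"offset": [0, 0, -0.4], "yaw": 0, "claw": 0}, {"offset": [0, 0, -0.5], "yaw": 0, "claw": 0}, {"offset": [0, 0, -0.5], "yaw": 0, "claw": 0}, {"offset": [0, 0, -0.5], "yaw": 0, "claw": 0}]}}

```text
time: 27.7
ee_pos: [0.5762, -0.2267, 0.2738]
tcp_rot: [178.8, -0.2, 166.2]
wrist_force: [0.1, -0.1, 0.4]
opening: 0.0856
grasp_force: 0.0
```

```bash
python3 -c "
from h import *
p,d,o=wpic('e1');print(o['time'],o['ee_pos'],o['tcp_rot'],o['wrist_force'])
ci,T=pose('wrist',o)
for c in blobs(p,'white',2000):
    r=rect(c,ci,T,.142)
    if not 120<r[2]<190: continue
    m=np.zeros(p.shape[:2],np.uint8);cv2.drawContours(m,[c],-1,255,-1);m=cv2.erode(m,np.ones((25,25)))
    v,u=np.nonzero(m&(d>0));cc,ray=rays(np.c_[u,v],ci,T);X=cc+ray*d[v,u][:,None];a=np.linalg.lstsq(np.c_[X[:,:2],np.ones(len(X))],X[:,2],rcond=None)[0];print(r,'slope',a[:2].round(4),'z med',np.median(X[:,2]))
tframe('s1','white',.096)
p,d=camera('scene');ci,T=pose('scene')
cv2.imwrite('pics/sc2.png',p[:,:,::-1])
for c in blobs(p,'green',30): print('green scene',c.mean(0),rect(c,ci,T,.05))
"
```

```text
27.7 [ 0.57623192 -0.2266611   0.27382595] [178.82184988  -0.19023763 166.23238806] [ 0.09147497 -0.13427751  0.37786324]
[ 508.6 -424.9  147.2   54.7  -27.5] slope [0.0876 0.2249] z med 0.10599634867824614
s1 white [279 192] [ 578.  -222.2  152.    61.4  -13.8] tool [  1.5  -1.4 136.4] depth z [ 0.5879 -0.2266  0.094 ]
```

```bash
python3 -c "
from h import *
p,d,o=load('e1');ci,T=pose('wrist',o)
v,u=np.mgrid[0:420,0:560];cc,ray=rays(np.c_[u.ravel(),v.ravel()],ci,T);X=cc+ray*d.reshape(-1,1)
ok=((d.ravel()>0)&(abs(X[:,2]-.141)<.01)&(np.hypot(X[:,0]-.577,X[:,1]+.223)<.1)).reshape(420,560).astype(np.uint8)
n,l,s,c=cv2.connectedComponentsWithStats(ok);i=1+s[1:,4].argmax();print(s[i],c[i])
cs=cv2.findContours((l==i).astype(np.uint8),cv2.RETR_EXTERNAL,cv2.CHAIN_APPROX_NONE)[0][0][:,0];print(rect(cs,ci,T,.142))
e=cv2.erode((l==i).astype(np.uint8),np.ones((27,27))).ravel()>0;Y=X[e]
print(np.linalg.lstsq(np.c_[Y[:,:2],np.ones(len(Y))],Y[:,2],rcond=None)[0][:2].round(4),np.median(Y[:,2]),len(Y))
"
```

```text
[  242   117    73   167 11132] [277.73832195 198.89974847]
[ 576.  -224.3  152.5   60.2  -13.9]
[0. 0.] nan 0
  return _methods._mean(a, axis=axis, dtype=dtype,
  ret = ret.dtype.type(ret / rcount)
```

```bash
python3 -c "
from h import *
p,d,o=load('e1');ci,T=pose('wrist',o)
v,u=np.mgrid[135:265:2,262:296:2];u=u.ravel();v=v.ravel();k=d[v,u]>0;u=u[k];v=v[k]
cc,ray=rays(np.c_[u,v],ci,T);Y=cc+ray*d[v,u][:,None];Y=Y[abs(Y[:,2]-np.median(Y[:,2]))<.006]
print(np.linalg.lstsq(np.c_[Y[:,:2],np.ones(len(Y))],Y[:,2],rcond=None)[0][:2].round(4),np.median(Y[:,2]),len(Y))
"
```

```text
[ 0.0007 -0.0013] 0.13897772547617626 1102
```

The top lid is level at 0.139 m (0.138 expected) and aligned with the one below. I'll hand it in.

```bash
python3 -c "
from workcell import *
print(job_done())"
```

```text
the job is handed in; nothing more can be done
None
```

The column is built and the job handed in, with no verdict returned: green at the foot, the heavier white cassette (about 0.80 kg) in the middle and the lighter (about 0.59 kg) on top, both lids level at seated height when last measured.

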